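Square up the leaning colour cartons and block the gap

TASK

At the salon's colour station four flat cartons have slumped against the tall backstop of the white tray. Without lifting them, push them upright and tight against the backstop, in the order they stand, with every carton flush against the tray's rear guide wall; then stand the wooden block that fills the leftover gap upright on the tray's floor between the row and the low end wall, squarely, so that the row cannot slump again. Leave everything else where it is.

Things in the scene. Friction and masses are not known exactly. Their poses are not given: they have to be found in the camera images.
- tray: White metal carton tray, immovable. Origin: on the table, mid-length; z up, +y along the row from backstop to end wall, +x to the rear guide wall; open on its -x side, facing the robot. Floor 4 mm thick, x -80 to +50 mm, y -110 to +110 mm.
- backstop (a point): Middle of the inner face of the tray's tall backstop, at the floor: tray frame (0, -104, 4) mm. The backstop is a flat plate square to the tray's y, 6 mm thick, from x = -35 to +50 mm, its top 79 mm above the table.
- guide (a point): Middle of the inner face of the tray's rear guide wall, at the floor: tray frame (45, 0, 4) mm. Flat, square to the tray's x, 5 mm thick, running from backstop to end wall, its top 39 mm above the table.
- gap (a point): Centre, at the floor, of the 88 mm gap that is left once the row is upright against the backstop: tray frame (0, 60, 4) mm. It runs from y = 16 mm to the inner face of the low end wall at y = 104 mm; that wall is 6 mm thick, as wide as the floor, its top 49 mm above the table.
- carton1: Flat rigid white carton, grey band, 90 (x) x 30 (y) x 70 (z) mm, 0.08 to 0.17 kg; origin: centre of its underside. No. 1 from the backstop. Starts leaning 18 to 28 degrees, top towards the backstop, foot slid out, standing up to 30 mm out towards the open front. Slides when pushed with a few newtons. Finished: tray frame (0, -89, 4) mm.
- carton2: Flat rigid white carton, grey band, 90 (x) x 30 (y) x 70 (z) mm, 0.08 to 0.17 kg; origin: centre of its underside. No. 2 from the backstop. Starts leaning 18 to 28 degrees, top towards the backstop, foot slid out, standing up to 30 mm out towards the open front. Slides when pushed with a few newtons. Finished: tray frame (0, -59, 4) mm.
- carton3: Flat rigid white carton, grey band, 90 (x) x 30 (y) x 70 (z) mm, 0.08 to 0.17 kg; origin: centre of its underside. No. 3 from the backstop. Starts leaning 18 to 28 degrees, top towards the backstop, foot slid out, standing up to 30 mm out towards the open front. Slides when pushed with a few newtons. Finished: tray frame (0, -29, 4) mm.
- carton4: Flat rigid white carton, grey band, 90 (x) x 30 (y) x 70 (z) mm, 0.08 to 0.17 kg; origin: centre of its underside. No. 4 from the backstop. Starts leaning 18 to 28 degrees, top towards the backstop, foot slid out, standing up to 30 mm out towards the open front. Slides when pushed with a few newtons. Finished: tray frame (0, 1, 4) mm.
- block_wide: Plain light wooden block, 56 (x) x 80 (y) x 95 (z) mm, 0.15 to 0.31 kg, standing upright on the table left of the tray; origin at the centre of its underside. Grip it across its 56 mm (its x axis). Its 80 mm side fits the 88 mm gap along the tray's y; its 56 mm then lies across the tray.
- block_slim: A second wooden block, 56 (x) x 44 (y) x 95 (z) mm, too slim to fill the gap; standing upright left of the tray. Leave it. Origin at the centre of its underside.
- jar: Small lidded jar, diameter 50 mm, 55 mm tall, standing in front of the tray's open side; origin under its centre.
- can: Small can, diameter 42 mm, 70 mm tall, standing beyond the tray's end wall; origin under its centre.
- lotion: Tall amber bottle, diameter 60 mm, 190 mm tall, standing behind the backstop; origin under its centre.
- shampoo: Tall black bottle, diameter 64 mm, 180 mm tall, far from the robot; origin under its centre.
- tint_bowl: Black tint bowl, diameter 110 mm, 55 mm tall, at the left; origin under its centre.
- tint_brush: Black tint brush, 190 mm long, lying behind the tray; origin under its middle, x along its length.

How it is judged (in metres and radians):
On the way:
1. the four cartons stand upright, pressed together against the backstop (angle between each of carton1, carton2, carton3, carton4's own z axis and vertical below 0.06 rad and y of carton1 in the frame of tray below -0.083 m and z of each of carton1, carton2, carton3, carton4 in the frame of tray below 0.012 m and angle between the x axis of each of carton1, carton2, carton3, carton4 and the x axis of tray, either way round below 0.08 rad and y of carton2 in the frame of tray below -0.053 m and y of carton3 in the frame of tray below -0.023 m and y of carton4 in the frame of tray below 0.007 m), for 0.2 s.
At the end, for the whole second after the job is handed in: Cartons at rest on the tray floor, in order, within 3.4 deg of upright, 4.5 deg of square, 6 mm of packed against the backstop and 6 mm of the guide; wide block down in the gap, upright, its 80 mm along the row within 7 deg and wholly on the tray floor (all of step 1 and x of each of carton1, carton2, carton3, carton4 in the frame of tray above -0.006 m and linear speed of each of carton1, carton2, carton3, carton4, block_wide below 0.02 m/s and z of block_wide in the frame of tray below 0.01 m and angle between block_wide's own z axis and vertical below 0.06 rad and y of block_wide in the frame of tray between 0.05 and 0.07 m and x of block_wide in the frame of tray between -0.051 and 0.022 m and angle between the y axis of block_wide and the y axis of tray, either way round below 0.12 rad); the robot touches nothing.
It fails at once if a carton is lifted off the tray (z of any of carton1, carton2, carton3, carton4 in the frame of tray above 0.045 m).
It fails at once if a bystander (bottle, jar, can, bowl, brush or the slimmer block) is moved by more than 30 mm (distance of any of jar, can, lotion, shampoo, tint_bowl, tint_brush, block_slim from where it was at the start of the episode above 0.03 m).
It fails at once if a bottle, jar, can, bowl or the slimmer block is tipped (angle between any of jar, can, lotion, shampoo, tint_bowl, block_slim's own z axis and vertical above 0.5 rad).
It also fails if it takes over 72 s, if anything falls off the work surface, if the arm or the gripper's body presses on something with over 40 N, if the wrist force passes 120 N, or if a joint passes its speed limit or range.

ROBOT

A 6-joint arm with a two-finger parallel gripper is mounted at the origin on the work surface. World frame = base frame: x ahead of the robot, y to its left, z up, the work surface at z = 0. Lengths are in mm, angles in rad, forces in N, time in s.
With the tool pointing down it reaches from about 350 to 775 mm from the base axis. Payload 7.3 kg.
Tool frame: the origin (TCP) lies at the very end of the fingers, on their centre line; the grasp point (between the pads) lies 19 mm behind it; z points along the fingers, y is the line along which they close (so a half turn about z gives the same grasp; the last joint's range is limited). The gripper opens to 92 mm and grips with 3 to 60 N. Pads are 19 mm wide; open, the fingers measure 130 mm over their backs; the gripper's body (75 mm by 190 mm) begins 47 mm behind the grasp point.
Start: joints at [-1.442, 0.342, 1.524, -0, 1.275, -0.146], TCP at [142.483, -505.315, 226.741] pointing down, gripper open.
Joint ranges: [-2.53, 2.53], [-0.77, 2.02], [0.04, 2.7], [-1, 4.14], [0.28, 2.66], [-3.11, 3.11]. Speed limits (rad/s): [2.57, 2.57, 3.14, 3.14, 3.14, 3.14].

INTERFACE

Orientations are given as [roll, pitch, yaw] about the fixed x, y, z axes, in that order (R = Rz(yaw) Ry(pitch) Rx(roll)).
In Python, from plant import bot gives the robot as it stands.
- The arm moves only by the tool jog_arm, never from a script. Its argument "targets" is a list of rows, each an object with "xyz": the shift along the tool's x, y, z as a fraction of full scale, a list of three; "spin": the turn about the tool's z as a fraction of full scale. In form: [{"xyz": [x, y, z], "spin": spin}, ...]. A call has exactly 10 rows; each row shifts and turns the commanded pose from where the row before left it, along the tool's axes as they then stand; what a row does not reach is not made up. Full scale, the value 1, is 80 mm for a shift and 0.1 rad for a turn. A row lasts 1/8 s, in which the tool goes at most 62.5 mm and 10.7 degrees, less where a joint would pass 70% of its speed; a pose out of reach is approached as far as the arm can. A call with a number of a shift or a turn outside -1 to 1 is refused whole. A call with a gripper value outside its range is refused whole. "gripper" is the opening in per cent of the stroke, from 0 (shut) to 100 (fully open), set as the call begins (left out, the last holds). The fingers move at their own pace and stop on an object; the grip force is fixed at half the most. Time passes only in rows, so rows that do not move let the fingers close, or fill a call up. It gives the time, the measured TCP pose, the force, the opening and the grip force at its end, in the units of the state.
- bot.get_obs(): the state, without advancing time (a new reading comes with each control period).
- bot.capture(name): name is "scene" or "top"; returns the picture (400x640x3 uint8, blue, green, red); there is no depth.
- bot.get_calibration(name): a dict with "vfov" (degrees; the focal length in pixels is half the picture's height over the tangent of half this angle, whatever the lens; pixels are square), "cx", "cy" (the principal point, pixels), "k1" (the pictures are not rectified: a ray, as slopes to the right and down, at radius r is drawn at 1 + k1 r^2 times it, then the intrinsics apply), "eye" and "rotation" of the camera in the world. Camera axes: x right, y down, z forward; pixel columns grow to the right and rows downward; lengths in mm; the calibration is good to about 2 mm. A picture is of the moment at which its call begins. get_calibration takes no time and is no camera call.
- bot.close_job(): hands the job in; it is judged then, once.
The state is a dict: "time": time; "joint_positions": joint angles; "dq": joint speeds; "tau": joint torques, N m; "tool_pos": TCP position; "tcp_rot": TCP orientation; "contact_force": force on the tool from outside, world axes, zero at the start; "moment": the same for the moment, N m; "grip_width": finger opening in mm; "finger_force": force on a finger pad.
Only numpy, scipy, OpenCV 4.12 (cv2) and the standard library are available. Lean on these libraries where they do the work, as an engineer would, in place of code of your own. Each camera call takes 0.05 s, during which the arm holds its last target. There are 200 camera calls.

## Working session

There is one attempt and no reset: what is moved stays moved. The work goes in short steps, Python scripts to look and compute and a tool call to move; the robot and the scene stay as the last step left them, time stands still between calls to the robot, and variables do not carry over. Pictures are saved under pics/ and viewed, at most 10 in all, crops included, and the job is handed in when it is done.

Besides the shell and the picture viewer there is one more tool, called after "Emit:" by a JSON object that holds its "fn" and its "kwargs". jog_arm: Moves the arm, as the interface text tells. Shift numbers are shares of 80 mm and turn numbers shares of 0.1 rad, none past 1 either way. Its arguments: {"type":"object","properties":{"targets":{"type":"array","items":{"type":"object","properties":{"xyz":{"type":"array","items":{"type":"number"}},"spin":{"type":"number"}}}},"gripper":{"type":"number"}},"required":["targets"]}

```bash
ls; mkdir -p pics; python3 - <<'E'
from plant import bot
import cv2
for n in("scene","top"):
    cv2.imwrite(f"pics/{n}0.png",bot.capture(n)); print(bot.get_calibration(n))
print(bot.get_obs())
E
```

```text
pics
{'vfov': 49.053130879696326, 'cx': 318.3660989818717, 'cy': 194.13725457128706, 'k1': -0.043420287261526004, 'eye': array([ 945.39824927, -562.31981448,  755.88207364]), 'rotation': array([-2.33090846e+00,  8.26542602e-04,  5.34189188e-01])}
{'vfov': 44.23509036263164, 'cx': 314.70684522384283, 'cy': 207.2636256383389, 'k1': -0.09365789408826737, 'eye': array([ 473.26055565,  109.33086673, 1113.37678683]), 'rotation': array([-3.0556243 , -0.00829141, -1.56049311])}
{'time': 0.1, 'joint_positions': array([-1.44202961e+00,  3.42624911e-01,  1.52492968e+00, -3.08277577e-05,
        1.27540311e+00, -1.45987688e-01]), 'dq': array([ 9.54025478e-04, -9.08219506e-05, -1.23813179e-03, -6.09985652e-04,
        1.06659030e-03,  3.04931534e-03]), 'tau': array([ 1.96797722e-03, -4.32003093e+01, -2.44693834e+01,  7.19947438e-02,
        5.26457315e-02, -5.33384639e-05]), 'tool_pos': array([ 142.40857644, -504.93240221,  226.12620956]), 'tcp_rot': array([-3.14023784e+00, -1.69406288e-04,  2.74763284e-01]), 'contact_force': array([ 0.12559864, -0.55967863,  0.47027887]), 'moment': array([0.02181669, 0.0242816 , 0.0061173 ]), 'finger_force': 0.0, 'grip_width': 92.0030874357146}
```

View pics/scene0.png

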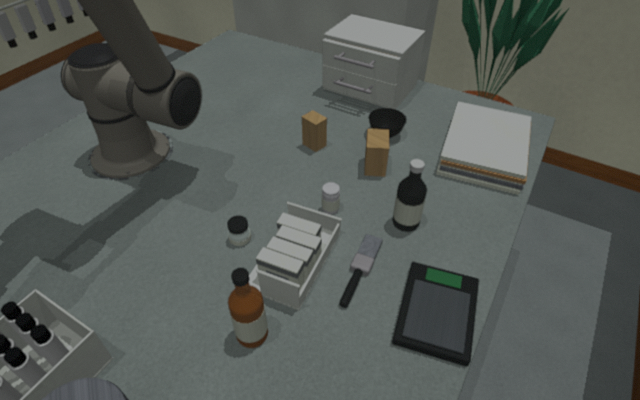

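View pics/top0.png

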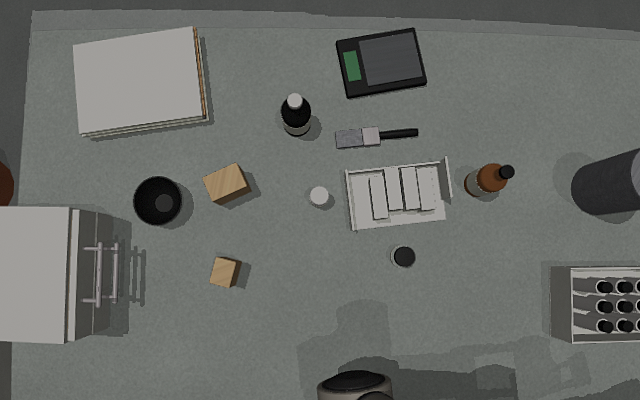

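```bash
cat > h.py <<'E'
import numpy as np, cv2
from scipy.spatial.transform import Rotation as Rn
from plant import bot
def cam(n):
    c=bot.get_calibration(n); R=Rn.from_euler('xyz',c['rotation']).as_matrix()
    f=200/np.tan(np.radians(c['vfov'])/2); return c,R,f
def ray(n,uv):
    c,R,f=cam(n); d=np.array([(uv[0]-c['cx'])/f,(uv[1]-c['cy'])/f]); s=d.copy()
    for _ in range(20): s=d/(1+c['k1']*(s@s))
    return np.array(c['eye']),R@np.r_[s,1]
def onz(n,uv,z):
    e,d=ray(n,uv); return e+d*(z-e[2])/d[2]
def proj(n,P):
    c,R,f=cam(n); q=(np.asarray(P,float)-c['eye'])@R; s=q[...,:2]/q[...,2:]
    s=s*(1+c['k1']*(s**2).sum(-1,keepdims=True)); return s*f+[c['cx'],c['cy']]
def crop(im,x0,y0,x1,y1,k,path,grid=10):
    o=cv2.resize(im[y0:y1,x0:x1],None,fx=k,fy=k,interpolation=cv2.INTER_CUBIC)
    o=cv2.convertScaleAbs(o,alpha=1.3)
    for x in range((x0+grid-1)//grid*grid,x1,grid):
        cv2.line(o,((x-x0)*k,0),((x-x0)*k,6),(0,0,255),1); cv2.putText(o,str(x),((x-x0)*k-8,18),0,.35,(0,0,255),1)
    for y in range((y0+grid-1)//grid*grid,y1,grid):
        cv2.line(o,(0,(y-y0)*k),(6,(y-y0)*k),(0,0,255),1); cv2.putText(o,str(y),(8,(y-y0)*k+4),0,.35,(0,0,255),1)
    cv2.imwrite(path,o)
E
python3 - <<'E'
from h import *
im=cv2.imread('pics/top0.png')
crop(im,335,150,465,240,6,'pics/t1.png')
im2=cv2.imread('pics/scene0.png')
crop(im2,240,195,350,305,5,'pics/s1.png')
# wooden blocks, by hue
for n,I in(('top',im),('scene',im2)):
    hsv=cv2.cvtColor(I,cv2.COLOR_BGR2HSV)
    m=cv2.inRange(hsv,(8,60,60),(25,255,255))
    cs,_=cv2.findContours(m,cv2.RETR_EXTERNAL,cv2.CHAIN_APPROX_NONE)
    for c in cs:
        if cv2.contourArea(c)>200: print(n,cv2.contourArea(c),cv2.boundingRect(c),cv2.approxPolyDP(c,3,True)[:,0].tolist())
E
```

```text
top 544.0 (209, 257, 27, 31) [[216, 257], [209, 282], [229, 287], [235, 261]]
top 426.5 (478, 163, 30, 28) [[488, 164], [478, 171], [481, 170], [482, 184], [490, 190], [502, 188], [507, 179], [498, 181], [493, 174], [501, 166]]
top 1138.0 (202, 162, 47, 43) [[235, 162], [202, 177], [213, 201], [228, 194], [217, 201], [222, 204], [248, 192]]
scene 1039.5 (228, 283, 36, 41) [[248, 283], [241, 288], [235, 286], [228, 299], [232, 317], [244, 323], [258, 318], [263, 310], [260, 292]]
scene 341.5 (441, 160, 86, 24) [[441, 160], [442, 164], [512, 181], [526, 180]]
scene 1081.0 (542, 146, 98, 40) [[546, 147], [557, 154], [545, 151], [543, 156], [549, 157], [542, 159], [607, 182], [605, 176], [596, 177], [589, 169], [639, 185], [638, 180], [621, 174], [637, 174]]
scene 999.5 (365, 128, 25, 49) [[369, 128], [365, 174], [383, 176], [389, 130]]
scene 774.5 (302, 111, 25, 40) [[310, 111], [302, 116], [303, 144], [317, 150], [325, 145], [326, 118]]
scene 359.5 (151, 31, 50, 21) [[151, 31], [159, 43], [188, 51], [187, 46], [192, 49], [200, 44]]
```

View pics/t1.png

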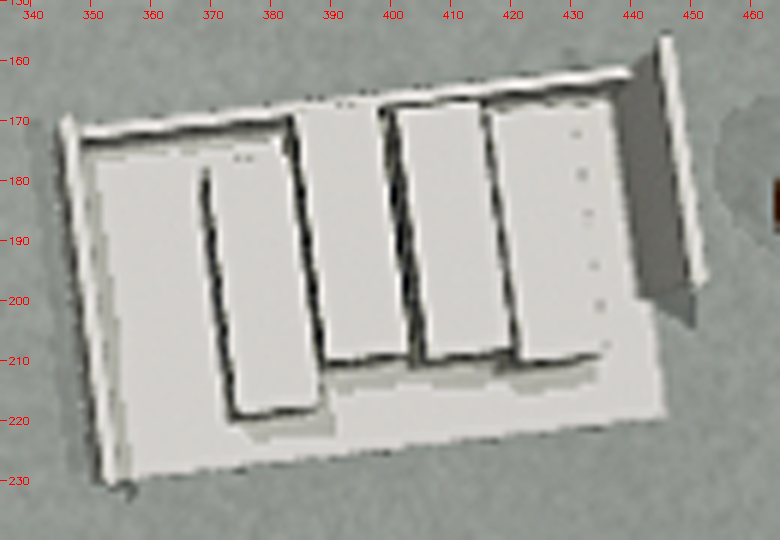

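View pics/s1.png

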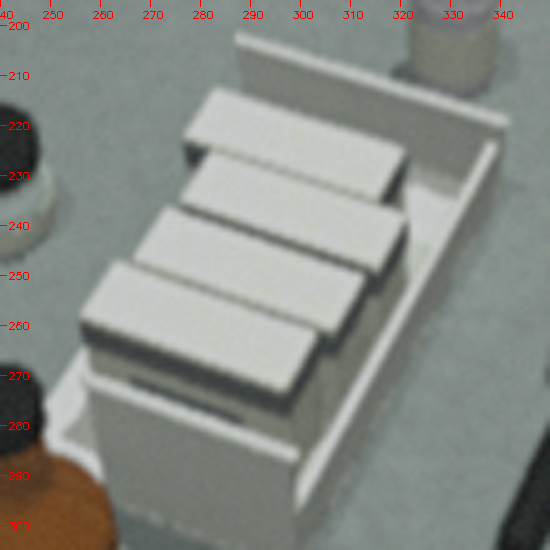

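```bash
python3 - <<'E'
from h import *
from scipy.optimize import least_squares
obs=[((345,170),(50,110,49)),((351.5,231),(-80,110,49)),((446.3,156.3),(50,-110,79)),((453.3,197.5),(-35,-110,79)),((446,219),(-80,-110,4))]
obs2=[((287,202),(-80,110,49)),((341.5,219.5),(50,110,49)),((299.5,287),(50,-104,79)),((256.5,270.5),(-35,-104,79))]
def T(p,P): c,s=np.cos(p[2]),np.sin(p[2]); P=np.asarray(P,float); return np.c_[c*P[:,0]-s*P[:,1]+p[0],s*P[:,0]+c*P[:,1]+p[1],P[:,2]]
def res(p,which=3):
    r=[]
    for n,o,b in(('top',obs,1),('scene',obs2,2)):
        if which&b: r.append((proj(n,T(p,[q for _,q in o]))-np.array([u for u,_ in o])).ravel())
    return np.concatenate(r)
for w in(1,2,3):
    s=least_squares(res,[450,0,0],args=(w,),loss='soft_l1'); print(w,s.x.round(3),s.fun.round(1))
np.save('tray.npy',s.x)
im=cv2.imread('pics/top0.png'); hsv=cv2.cvtColor(im,cv2.COLOR_BGR2HSV)
for (x,y,w,h) in((198,158,56,52),(204,252,40,42)):
    sub=hsv[y:y+h,x:x+w]; m=cv2.inRange(sub,(8,60,60),(25,255,255))>0
    t,_=cv2.threshold(sub[...,2][m].reshape(-1,1),0,255,cv2.THRESH_OTSU)
    mm=(m&(sub[...,2]>t)).astype(np.uint8)
    mm=cv2.morphologyEx(mm,cv2.MORPH_OPEN,np.ones((3,3)))
    c=max(cv2.findContours(mm,cv2.RETR_EXTERNAL,cv2.CHAIN_APPROX_NONE)[0],key=cv2.contourArea)[:,0]+[x,y]
    P=np.array([onz('top',q,95)[:2] for q in c],np.float32); print('thr',t,cv2.minAreaRect(P))
for n,uv,z in(('top',(403,256),55),('top',(319,195),70),('top',(509,172),190),('top',(157,201),40)): print(onz(n,uv,z).round())
# carton edges in tray frame (top view, upper back edges at z~68..)
p=s.x
def inv(Pw): d=Pw[:2]-p[:2]; c,si=np.cos(p[2]),np.sin(p[2]); return np.round([c*d[0]+si*d[1],-si*d[0]+c*d[1]])
for nm,a,b in(('c4',(369.5,178),(374,219)),('c3',(384,170),(389,210)),('c2',(399.5,167),(405,209)),('c1',(416,167),(421,210))): print(nm,inv(onz('top',a,65)),inv(onz('top',b,65)))
E
```

```text
1 [610.125 -78.78    6.411] [-0.3  0.9  0.5 -1.1  0.6  0.9 -0.8 -1.3 -0.1  0.3]
2 [613.509 -82.62   44.105] [ 0.8  0.8 -0.9 -0.1 -1.1 -0.9  1.4  0.5]
3 [611.451 -80.014 333.133] [ 0.3  0.1  1.  -1.8  1.3  0.4 -0.2 -1.7  0.3 -0.1  0.5 -0.2 -1.3 -1.3
 -1.1 -2.4  1.5 -0.8]
thr 111.0 ((613.3717651367188, 292.343994140625), (55.273902893066406, 79.69784545898438), 25.078371047973633)
thr 121.0 ((425.11419677734375, 291.4748229980469), (42.75278091430664, 55.17247772216797), 75.21405029296875)
[461. -90.  55.]
[590.  93.  70.]
[ 625. -272.  190.]
[576. 450.  40.]
c4 [25. 62.] [-64.  63.]
c3 [38. 28.] [-49.  28.]
c2 [41. -6.] [-51.  -6.]
c1 [ 37. -42.] [-57. -40.]
```

```bash
cat >> h.py <<'E'
TR=np.array([611.5,-80.0]); TY=0.124
def tray(P): d=np.asarray(P)[:2]-TR; c,s=np.cos(TY),np.sin(TY); return np.round([c*d[0]+s*d[1],-s*d[0]+c*d[1],*np.asarray(P)[2:]],1)
def world(x,y): c,s=np.cos(TY),np.sin(TY); return np.array([c*x-s*y,s*x+c*y])+TR
def tri(t,s):
    (a,d),(b,e)=ray('top',t),ray('scene',s)
    k=np.linalg.lstsq(np.c_[d,-e],b-a,rcond=None)[0]; p,q=a+k[0]*d,b+k[1]*e
    return tray((p+q)/2), round(float(np.linalg.norm(p-q)),1)
E
python3 - <<'E'
from h import *
for nm,t,s in(('c1RL',(417,167.5),(303,261)),('c1FL',(421.5,210),(263.6,247.4)),('c1RR',(430,167),(297,274)),('c1FR',(435.7,209),(256,259.4)),
 ('c4RL',(370,178),(321,225.5)),('c4FL',(374,219),(283.5,212.5)),('c4FR',(388,217.5),(277,222)),
 ('c3RL',(384.5,170),(321.5,237.5)),('c3FL',(389.5,210),(286,225)),('shampooTop',(295,100),(417,165)),('bstopRi',(446,157),(299.5,287)),('bstopFi',(452,197),(256.5,270.5))): print(nm,*tri(t,s))
E
```

```text
c1RL [ 33.4 -43.8  70. ] 4.1
c1FL [-57.4 -41.8  65.2] 1.4
c1RR [ 33.1 -73.3  64.1] 2.1
c1FR [-58.2 -73.3  62.5] 0.4
c4RL [24.7 60.4 64.1] 0.2
c4FL [-64.9  62.6  65. ] 1.3
c4FR [-65.1  32.2  64.4] 1.4
c3RL [39.  27.7 66.3] 1.9
c3FL [-46.2  29.1  66.1] 6.3
shampooTop [180.  202.6 174.5] 0.3
bstopRi [  51.7 -106.7   75.8] 3.2
bstopFi [ -37.  -107.1   79.1] 0.9
```

```bash
python3 - <<'E'
from h import *
a=cv2.imread('pics/top0.png')[155:235,340:460]; b=cv2.imread('pics/scene0.png')[200:300,245:345]
o=[]
for i,k in((a,4),(b,3)):
    g=cv2.cvtColor(i,cv2.COLOR_BGR2GRAY); print(np.percentile(g,[5,25,50,75,95,100]))
    g=cv2.createCLAHE(6,(3,3)).apply(g) if 0 else np.clip((g.astype(float)-60)/(g.max()-60),0,1)**2.5*255
    o.append(cv2.resize(g.astype(np.uint8),None,fx=k,fy=k,interpolation=cv2.INTER_CUBIC))
h=max(x.shape[0] for x in o); o=[np.pad(x,((0,h-x.shape[0]),(0,0))) for x in o]
cv2.imwrite('pics/c2.png',np.hstack(o))
E
```

```text
[ 72. 113. 132. 160. 166. 181.]
[ 63.    93.   105.   133.25 154.   157.  ]
```

View pics/c2.png

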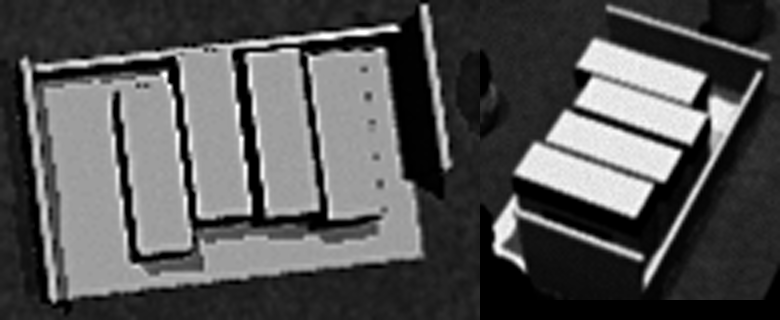

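```bash
python3 - <<'E'
from h import *
def pp(nm,x,y,z):
    P=np.r_[world(x,y),z]; print(nm,(x,y,z),proj('top',P).round(1),proj('scene',P).round(1))
pp('bstop bottom rear',45,-104,4);pp('bstop bottom front',-35,-104,4);pp('bstop top front',-35,-104,79)
pp('endwall inner bottom rear',45,104,4); pp('endw top inner rear',45,104,49);pp('floorFL',-80,104,4)
pp('floor guide',45,60,4)
for x in(35,-55):
    pp('A topL',x,-76,80);pp('A topR',x,-104,68);pp('A footL',x,-49,16)
    pp('B topL',x,-43,74);pp('B topR',x,-73,74);pp('B footR',x,-73,4)
im=cv2.imread('pics/top0.png'); g=cv2.cvtColor(im,cv2.COLOR_BGR2GRAY)
for r in(185,190,200,206): print(r,[int(v) for v in g[r,345:455]])
s=cv2.cvtColor(cv2.imread('pics/scene0.png'),cv2.COLOR_BGR2GRAY)
print('scene col 275,285',[int(v) for v in s[205:300,275]],[int(v) for v in s[205:300,290]])
E
```

```text
bstop bottom rear (45, -104, 4) [436.4 165.2] [297.3 305.9]
bstop bottom front (-35, -104, 4) [441.1 199.6] [261.6 292.1]
bstop top front (-35, -104, 79) [450.3 196.1] [258.  269.7]
endwall inner bottom rear (45, 104, 4) [346.8 175.1] [336.6 232.9]
endw top inner rear (45, 104, 49) [348.3 172. ] [337.2 219.4]
floorFL (-80, 104, 4) [353.4 229.6] [287.4 217.1]
floor guide (45, 60, 4) [365.9 173. ] [329.2 246.7]
A topL (35, -76, 80) [433.2 165.2] [297.5 270.3]
A topR (35, -104, 68) [444.5 164.7] [291.3 285.4]
A footL (35, -49, 16) [414.6 171.3] [304.3 279.4]
B topL (35, -43, 74) [417.5 167.3] [304.9 259.6]
B topR (35, -73, 74) [431.2 165.8] [298.3 271.1]
B footR (35, -73, 4) [423.8 171. ] [299.5 291.9]
A topL (-55, -76, 80) [438.9 206.8] [255.9 255.4]
A topR (-55, -104, 68) [450.1 205.8] [249.5 269.7]
A footL (-55, -49, 16) [419.8 210.6] [265.3 265.2]
B topL (-55, -43, 74) [423.  208.8] [264.3 245.4]
B topR (-55, -73, 74) [436.8 207.2] [257.  256.2]
B footR (-55, -73, 4) [429.  209.8] [260.3 277.2]
185 [79, 53, 162, 169, 130, 133, 132, 159, 161, 160, 159, 160, 160, 160, 160, 160, 159, 1
[... 2271 characters left out ...]
, 153, 153, 153, 154, 155, 153, 142, 125, 128, 149, 155, 154, 151, 153, 153, 152, 153, 153, 153, 153, 154, 146, 116, 78, 53, 50, 53, 71, 87, 92, 80, 68, 96, 136, 149, 134, 107, 93, 92, 92, 92, 93, 94, 92, 92, 93, 91, 90, 93, 91, 91, 91, 90, 89, 91, 88, 93] [100, 95, 95, 95, 95, 98, 96, 93, 96, 118, 143, 153, 153, 153, 153, 153, 153, 152, 153, 152, 152, 137, 129, 147, 154, 154, 152, 153, 153, 154, 152, 153, 154, 154, 142, 108, 84, 120, 151, 155, 153, 152, 153, 153, 153, 153, 153, 153, 154, 149, 131, 120, 140, 153, 153, 152, 154, 154, 154, 153, 154, 153, 153, 153, 152, 132, 90, 59, 53, 51, 60, 78, 92, 94, 92, 100, 128, 150, 145, 122, 101, 91, 91, 95, 92, 92, 93, 92, 91, 90, 92, 90, 91, 92, 90]
```

```bash
python3 - <<'E'
from h import *
for n in('top','scene'):
    a=cv2.imread(f'pics/{n}0.png').astype(int); b=bot.capture(n).astype(int); d=abs(a-b).max(2); print(n,(d>25).sum(), (d[150:310,240:460]>25).sum())
def pp(nm,x,y,z):
    P=np.r_[world(x,y),z]; print(nm,(x,y,z),proj('top',P).round(1),proj('scene',P).round(1))
# lean-left edges by hypothesis: edge pixel -> y for heights
for nm,a,sc in(('c4',(372,198),None),('c3',(386.5,190),None),('c2',(402,190),None),('c1',(418.5,190),None),('c1R',(433,190),None),('c2R',(416.5,190),None),('c3R',(400,190),None),('c4R',(385,190),None)):
    print(nm,[tray(onz('top',a,z))[1] for z in(16,68,74,80)])
E
```

```text
top 596 595
scene 138 138
c4 [np.float64(54.9), np.float64(62.0), np.float64(62.8), np.float64(63.7)]
c3 [np.float64(20.1), np.float64(28.8), np.float64(29.9), np.float64(30.9)]
c2 [np.float64(-14.9), np.float64(-4.4), np.float64(-3.2), np.float64(-2.0)]
c1 [np.float64(-52.2), np.float64(-40.0), np.float64(-38.6), np.float64(-37.2)]
c1R [np.float64(-85.2), np.float64(-71.4), np.float64(-69.8), np.float64(-68.2)]
c2R [np.float64(-47.7), np.float64(-35.7), np.float64(-34.3), np.float64(-32.9)]
c3R [np.float64(-10.3), np.float64(-0.1), np.float64(1.0), np.float64(2.2)]
c4R [np.float64(23.5), np.float64(32.1), np.float64(33.0), np.float64(34.0)]
```

```bash
python3 - <<'E'
from h import *
a=bot.capture('top')[150:240,335:465]; b=bot.capture('scene')[195:305,240:350]
a=cv2.resize(a,None,fx=3.4,fy=3.4,interpolation=2); b=cv2.resize(b,None,fx=3,fy=3,interpolation=2)
h=max(a.shape[0],b.shape[0]); P=lambda x:np.pad(x,((0,h-x.shape[0]),(0,0),(0,0)))
cv2.imwrite('pics/n1.png',np.hstack([P(a),P(b)])); print(bot.get_obs()['time'])
E
```

```text
0.3
```

View pics/n1.png

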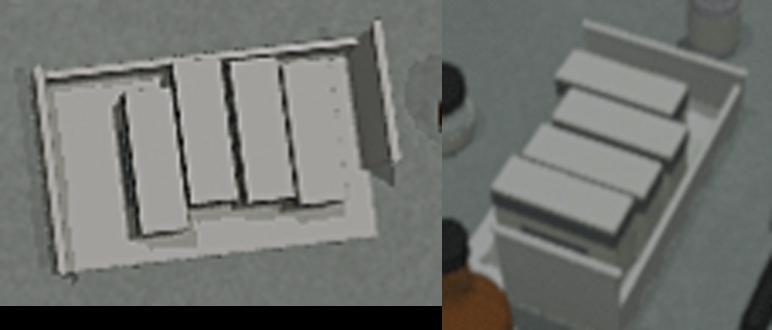

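```bash
cat > plan.py <<'E'
from h import *
import sys
def plan(target,yaw,n,start=None,syaw=None,pr=True):
    o=bot.get_obs(); p=np.array(o['tool_pos'] if start is None else start,float); y=o['tcp_rot'][2] if syaw is None else syaw
    rows=[]
    for i in range(n):
        R=Rn.from_euler('xyz',[np.pi,0,y]).as_matrix(); d=(np.array(target)-p)/(n-i); s=np.clip((yaw-y)/(n-i),-.1,.1)
        v=np.round(R.T@d/80,2); sp=round(-s/.1,2); rows.append((v.tolist(),sp)); p=p+R@v*80; y-=sp*.1
    for r in rows: print(r)
    print(p.round(1),round(y,3))
E
python3 - <<'E'
from plan import *
print(world(-15,84)); plan([*world(-15,84),150],TY+np.pi/2,20)
E
```

```text
[586.22584453   1.49979795]
([0.35, -0.23, 0.05], np.float64(-0.71))
([0.37, -0.2, 0.05], np.float64(-0.71))
([0.38, -0.18, 0.05], np.float64(-0.71))
([0.39, -0.15, 0.05], np.float64(-0.71))
([0.4, -0.12, 0.05], np.float64(-0.71))
([0.41, -0.09, 0.05], np.float64(-0.71))
([0.42, -0.06, 0.05], np.float64(-0.71))
([0.42, -0.03, 0.05], np.float64(-0.71))
([0.42, -0.0, 0.05], np.float64(-0.71))
([0.42, 0.03, 0.05], np.float64(-0.71))
([0.42, 0.05, 0.05], np.float64(-0.71))
([0.41, 0.08, 0.05], np.float64(-0.71))
([0.41, 0.11, 0.04], np.float64(-0.71))
([0.4, 0.14, 0.05], np.float64(-0.71))
([0.38, 0.17, 0.04], np.float64(-0.71))
([0.37, 0.2, 0.05], np.float64(-0.71))
([0.36, 0.22, 0.04], np.float64(-0.71))
([0.34, 0.25, 0.05], np.float64(-0.71))
([0.32, 0.28, 0.04], np.float64(-0.71))
([0.31, 0.29, 0.05], np.float64(-0.71))
[586.    1.8 149.7] 1.695
```

Emit:
{"fn": "jog_arm", "kwargs": {"gripper": 43, "targets": [{"xyz": [0.35,-0.23,0],"spin": -0.71},{"xyz": [0.37,-0.2,0],"spin": -0.71},{"xyz": [0.38,-0.18,0],"spin": -0.71},{"xyz": [0.39,-0.15,0],"spin": -0.71},{"xyz": [0.4,-0.12,0],"spin": -0.71},{"xyz": [0.41,-0.09,0],"spin": -0.71},{"xyz": [0.42,-0.06,0],"spin": -0.71},{"xyz": [0.42,-0.03,0],"spin": -0.71},{"xyz": [0.42,0,0],"spin": -0.71},{"xyz": [0.42,0.03,0],"spin": -0.71}]}}

```text
time: 1.55
tool_pos: [365.5, -252.4, 226.8]
tcp_rot: [3.141, 0.0, 0.987]
contact_force: [0.0, -0.2, -0.3]
grip_width: 39.5
finger_force: 0.0
```

Emit:
{"fn": "jog_arm", "kwargs": {"targets": [{"xyz": [0.42,0.05,0],"spin": -0.71},{"xyz": [0.41,0.08,0],"spin": -0.71},{"xyz": [0.41,0.11,0],"spin": -0.71},{"xyz": [0.4,0.14,0.1],"spin": -0.71},{"xyz": [0.38,0.17,0.1],"spin": -0.71},{"xyz": [0.37,0.2,0.1],"spin": -0.71},{"xyz": [0.36,0.22,0.1],"spin": -0.71},{"xyz": [0.34,0.25,0.2],"spin": -0.71},{"xyz": [0.32,0.28,0.2],"spin": -0.71},{"xyz": [0.31,0.29,0.2],"spin": -0.71}]}}

```text
time: 2.8
tool_pos: [586.7, 2.6, 146.1]
tcp_rot: [3.142, 0.0, 1.697]
contact_force: [0.4, -0.7, -0.4]
grip_width: 39.4
finger_force: 0.0
```

```bash
python3 - <<'E'
from plan import *
o=bot.get_obs(); print(o['time'],o['tool_pos'],o['tcp_rot'],tray(o['tool_pos']),o['grip_width'])
b=bot.capture('scene')[195:305,240:350]; t=bot.capture('top')[150:240,335:465]
a=cv2.resize(t,None,fx=3.4,fy=3.4,interpolation=2); b=cv2.resize(b,None,fx=3,fy=3,interpolation=2)
h=max(a.shape[0],b.shape[0]); P=lambda x:np.pad(x,((0,h-x.shape[0]),(0,0),(0,0)))
cv2.imwrite('pics/n2.png',np.hstack([P(a),P(b)]))
E
```

```text
2.8 [586.72193475   2.57578559 146.11227305] [3.14155494e+00 1.91676245e-04 1.69714676e+00] [-14.4  85.  146.1] 39.424395050708945
```

View pics/n2.png

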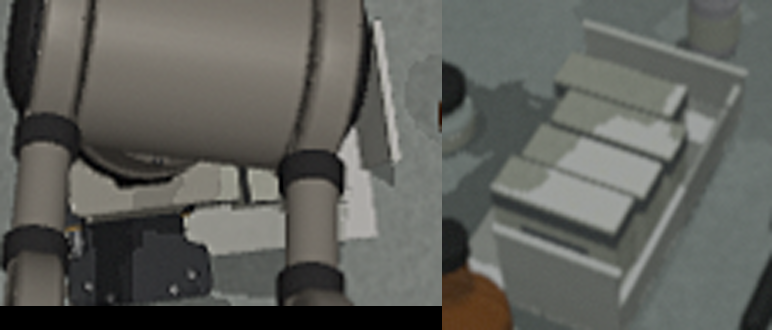

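Emit:
{"fn": "jog_arm", "kwargs": {"targets": [{"xyz": [0,0,0.16],"spin": 0},{"xyz": [0,0,0.16],"spin": 0},{"xyz": [0,0,0.16],"spin": 0},{"xyz": [0,0,0.16],"spin": 0},{"xyz": [0,0,0.16],"spin": 0},{"xyz": [0,0,0.08],"spin": 0},{"xyz": [0,0,0.08],"spin": 0},{"xyz": [0,0,0.08],"spin": 0},{"xyz": [0,0,0.04],"spin": 0},{"xyz": [0,0,0],"spin": 0}]}}

```text
time: 4.15
tool_pos: [585.9, 1.7, 60.2]
tcp_rot: [-3.141, 0.0, 1.695]
contact_force: [-0.2, -0.3, 0.8]
grip_width: 39.6
finger_force: 0.0
```

Emit:
{"fn": "jog_arm", "kwargs": {"targets": [{"xyz": [0,0,0.06],"spin": 0},{"xyz": [0,0,0.06],"spin": 0},{"xyz": [0,0,0.06],"spin": 0},{"xyz": [0,0,0.06],"spin": 0},{"xyz": [0,0,0.06],"spin": 0},{"xyz": [0,0,0.06],"spin": 0},{"xyz": [0,0,0.05],"spin": 0},{"xyz": [0,0,0],"spin": 0},{"xyz": [0,0,0],"spin": 0},{"xyz": [0,0,0],"spin": 0}]}}

```text
time: 5.4
tool_pos: [586.2, 1.7, 27.7]
tcp_rot: [3.141, 0.0, 1.695]
contact_force: [0.4, 0.9, 0.0]
grip_width: 39.5
finger_force: 0.0
```

Emit:
{"fn": "jog_arm", "kwargs": {"targets": [{"xyz": [-0.05,0,0],"spin": 0},{"xyz": [-0.05,0,0],"spin": 0},{"xyz": [-0.05,0,0],"spin": 0},{"xyz": [-0.05,0,0],"spin": 0},{"xyz": [-0.05,0,0],"spin": 0},{"xyz": [-0.05,0,0],"spin": 0},{"xyz": [-0.05,0,0],"spin": 0},{"xyz": [-0.05,0,0],"spin": 0},{"xyz": [-0.03,0,0],"spin": 0},{"xyz": [0,0,0],"spin": 0}]}}

```text
time: 6.65
tool_pos: [590.3, -32.8, 27.5]
tcp_rot: [3.142, 0.0, 1.695]
contact_force: [0.3, -0.3, -0.0]
grip_width: 39.6
finger_force: 0.0
```

```bash
python3 - <<'E'
from plan import *
print(tray(bot.get_obs()['tool_pos']))
crop(bot.capture('scene'),230,150,360,310,3,'pics/n3.png')
E
```

```text
[-15.2  49.4  27.5]
```

View pics/n3.png

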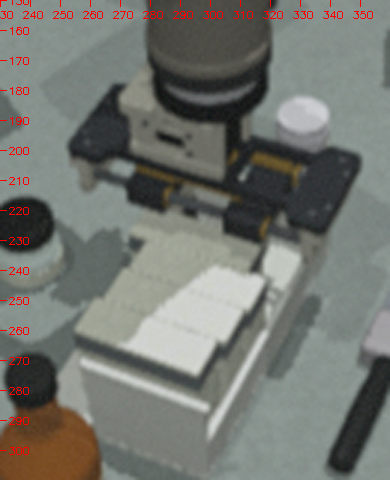

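Emit:
{"fn": "jog_arm", "kwargs": {"targets": [{"xyz": [-0.03,0,0],"spin": 0},{"xyz": [-0.03,0,0],"spin": 0},{"xyz": [-0.03,0,0],"spin": 0},{"xyz": [-0.03,0,0],"spin": 0},{"xyz": [-0.03,0,0],"spin": 0},{"xyz": [-0.03,0,0],"spin": 0},{"xyz": [-0.02,0,0],"spin": 0},{"xyz": [0,0,0],"spin": 0},{"xyz": [0,0,0],"spin": 0},{"xyz": [0,0,0],"spin": 0}]}}

```text
time: 7.95
tool_pos: [592.3, -48.5, 27.5]
tcp_rot: [3.141, 0.0, 1.695]
contact_force: [0.7, 0.2, 0.0]
grip_width: 39.7
finger_force: 0.0
```

Emit:
{"fn": "jog_arm", "kwargs": {"targets": [{"xyz": [-0.02,0,0],"spin": 0},{"xyz": [-0.02,0,0],"spin": 0},{"xyz": [-0.02,0,0],"spin": 0},{"xyz": [-0.02,0,0],"spin": 0},{"xyz": [-0.02,0,0],"spin": 0},{"xyz": [0,0,0],"spin": 0},{"xyz": [0,0,0],"spin": 0},{"xyz": [0,0,0],"spin": 0},{"xyz": [0,0,0],"spin": 0},{"xyz": [0,0,0],"spin": 0}]}}

```text
time: 9.2
tool_pos: [593.0, -54.3, 27.5]
tcp_rot: [-3.141, -0.002, 1.695]
contact_force: [-0.5, 10.8, 2.7]
grip_width: 39.5
finger_force: 5.2
```

```bash
python3 - <<'E'
from plan import *
print(tray(bot.get_obs()['tool_pos']))
E
```

```text
[-15.2  27.8  27.5]
```

Emit:
{"fn": "jog_arm", "kwargs": {"targets": [{"xyz": [0.1,0,0],"spin": 0},{"xyz": [0.05,0,0],"spin": 0},{"xyz": [0,0,-0.3],"spin": 0},{"xyz": [0,0,-0.4],"spin": 0},{"xyz": [0,0,-0.4],"spin": 0},{"xyz": [0,-0.2,0],"spin": 1},{"xyz": [0,-0.2,0],"spin": 1},{"xyz": [0,-0.2,0],"spin": 1},{"xyz": [0,-0.2,0],"spin": 1},{"xyz": [0,0,0],"spin": 1}]}}

```text
time: 10.45
tool_pos: [527.1, -42.8, 115.6]
tcp_rot: [-3.141, 0.001, 1.191]
contact_force: [0.1, 1.2, 0.5]
grip_width: 39.5
finger_force: 0.0
```

```bash
python3 - <<'E'
from plan import *
print(tray(bot.get_obs()['tool_pos']))
plan([*world(-92,-44),100],TY,12)
E
```

```text
[-79.1  47.4 115.6]
([-0.09, 0.03, 0.02], np.float64(0.89))
([-0.09, 0.04, 0.02], np.float64(0.89))
([-0.08, 0.05, 0.02], np.float64(0.89))
([-0.08, 0.06, 0.01], np.float64(0.89))
([-0.07, 0.06, 0.02], np.float64(0.89))
([-0.07, 0.07, 0.01], np.float64(0.89))
([-0.06, 0.08, 0.02], np.float64(0.89))
([-0.05, 0.08, 0.01], np.float64(0.89))
([-0.04, 0.08, 0.02], np.float64(0.89))
([-0.04, 0.09, 0.01], np.float64(0.89))
([-0.03, 0.09, 0.02], np.float64(0.89))
([-0.02, 0.1, 0.01], np.float64(0.88))
[ 525.8 -135.4  100.4] 0.124
```

Emit:
{"fn": "jog_arm", "kwargs": {"targets": [{"xyz": [-0.11,0.03,0],"spin": 1},{"xyz": [-0.11,0.05,0],"spin": 1},{"xyz": [-0.1,0.06,0],"spin": 1},{"xyz": [-0.1,0.07,0],"spin": 1},{"xyz": [-0.09,0.08,0],"spin": 1},{"xyz": [-0.08,0.09,0],"spin": 1},{"xyz": [-0.07,0.09,0],"spin": 1},{"xyz": [-0.06,0.1,0],"spin": 1},{"xyz": [-0.05,0.1,0],"spin": 1},{"xyz": [-0.03,0.1,0],"spin": 1}]}}

```text
time: 11.7
tool_pos: [523.2, -136.0, 115.5]
tcp_rot: [3.141, 0.0, 0.191]
contact_force: [0.3, 0.9, 0.2]
grip_width: 39.8
finger_force: 0.0
```

```bash
python3 - <<'E'
from plan import *
print(tray(bot.get_obs()['tool_pos']))
plan([*world(-92,-44),100],TY,3)
crop(bot.capture('scene'),230,170,360,310,4,'pics/n4.png')
E
```

```text
[-94.5 -44.7 115.5]
([0.01, -0.0, 0.06], np.float64(0.22))
([0.01, -0.0, 0.07], np.float64(0.23))
([0.01, -0.01, 0.06], np.float64(0.22))
[ 525.5 -134.8  100.3] 0.124
```

View pics/n4.png

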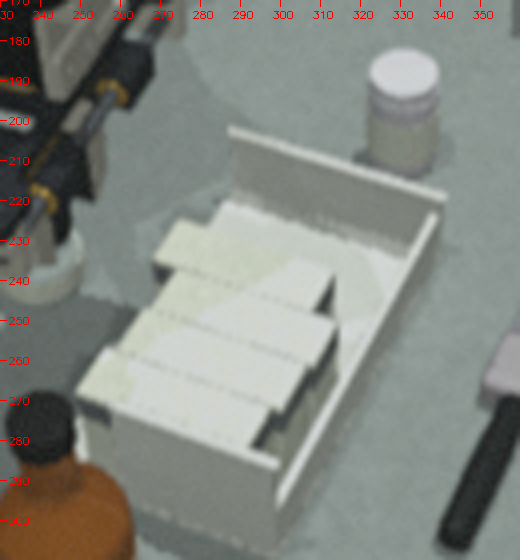

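Emit:
{"fn": "jog_arm", "kwargs": {"targets": [{"xyz": [0,0,0.12],"spin": 0.67},{"xyz": [0,0,0.14],"spin": 0},{"xyz": [0,0,0.14],"spin": 0},{"xyz": [0,0,0.14],"spin": 0},{"xyz": [0,0,0.14],"spin": 0},{"xyz": [0,0,0.14],"spin": 0},{"xyz": [0,0,0.14],"spin": 0},{"xyz": [0,0,0.1],"spin": 0},{"xyz": [0,0,0.04],"spin": 0},{"xyz": [0,0,0],"spin": 0}]}}

```text
time: 13.0
tool_pos: [523.3, -135.4, 27.4]
tcp_rot: [3.142, 0.0, 0.128]
contact_force: [0.8, 0.2, 0.7]
grip_width: 39.8
finger_force: 0.0
```

```bash
python3 - <<'E'
from plan import *
print(tray(bot.get_obs()['tool_pos']))
E
```

```text
[-94.3 -44.1  27.4]
```

Emit:
{"fn": "jog_arm", "kwargs": {"targets": [{"xyz": [0.05,0,0],"spin": 0},{"xyz": [0.05,0,0],"spin": 0},{"xyz": [0.05,0,0],"spin": 0},{"xyz": [0.05,0,0],"spin": 0},{"xyz": [0.05,0,0],"spin": 0},{"xyz": [0.05,0,0],"spin": 0},{"xyz": [0.04,0,0],"spin": 0},{"xyz": [0.04,0,0],"spin": 0},{"xyz": [0.04,0,0],"spin": 0},{"xyz": [0,0,0],"spin": 0}]}}

```text
time: 14.25
tool_pos: [557.0, -131.1, 27.5]
tcp_rot: [3.141, -0.0, 0.128]
contact_force: [-1.1, -0.5, -1.1]
grip_width: 39.3
finger_force: 0.0
```

Emit:
{"fn": "jog_arm", "kwargs": {"targets": [{"xyz": [0.03,0,0],"spin": 0},{"xyz": [0.03,0,0],"spin": 0},{"xyz": [0.02,0,0],"spin": 0},{"xyz": [0.02,0,0],"spin": 0},{"xyz": [0.01,0,0],"spin": 0},{"xyz": [0,0,0],"spin": 0},{"xyz": [0,0,0],"spin": 0},{"xyz": [0,0,0],"spin": 0},{"xyz": [0,0,0],"spin": 0},{"xyz": [0,0,0],"spin": 0}]}}

```text
time: 15.5
tool_pos: [561.8, -130.3, 27.5]
tcp_rot: [-3.14, 0.007, 0.127]
contact_force: [-16.4, -3.4, 10.0]
grip_width: 39.6
finger_force: 8.3
```

```bash
python3 - <<'E'
from plan import *
print(tray(bot.get_obs()['tool_pos']))
E
```

```text
[-55.6 -43.8  27.5]
```

Emit:
{"fn": "jog_arm", "kwargs": {"targets": [{"xyz": [-0.1,0,0],"spin": 0},{"xyz": [-0.2,0,0],"spin": 0},{"xyz": [0,0,-0.4],"spin": 0},{"xyz": [0,0,-0.4],"spin": 0},{"xyz": [0,0,-0.3],"spin": 0},{"xyz": [0,-0.2,0],"spin": -1},{"xyz": [0.02,-0.2,0],"spin": -1},{"xyz": [0.04,-0.2,0],"spin": -1},{"xyz": [0.06,-0.2,0],"spin": -1},{"xyz": [0.08,-0.2,0],"spin": -1}]}}

```text
time: 16.75
tool_pos: [531.0, -50.9, 115.6]
tcp_rot: [3.141, -0.001, 0.631]
contact_force: [0.4, -0.2, 0.4]
grip_width: 39.3
finger_force: 0.0
```

```bash
python3 - <<'E'
from plan import *
print(tray(bot.get_obs()['tool_pos']))
plan([*world(0,50),115],TY+np.pi/2,11)
E
```

```text
[-76.3  38.9 115.6]
([0.08, 0.03, 0.0], np.float64(-0.97))
([0.08, 0.04, 0.0], np.float64(-0.97))
([0.07, 0.05, 0.0], np.float64(-0.97))
([0.07, 0.05, 0.0], np.float64(-0.97))
([0.06, 0.06, 0.0], np.float64(-0.97))
([0.06, 0.07, 0.0], np.float64(-0.96))
([0.05, 0.07, 0.0], np.float64(-0.97))
([0.05, 0.08, 0.0], np.float64(-0.96))
([0.04, 0.08, 0.0], np.float64(-0.97))
([0.03, 0.08, 0.0], np.float64(-0.96))
([0.02, 0.08, 0.01], np.float64(-0.97))
[605.1 -30.5 114.8] 1.695
```

Emit:
{"fn": "jog_arm", "kwargs": {"targets": [{"xyz": [0.09,0.03,0],"spin": -1},{"xyz": [0.09,0.04,0],"spin": -1},{"xyz": [0.08,0.05,0],"spin": -1},{"xyz": [0.08,0.06,0],"spin": -1},{"xyz": [0.07,0.07,0],"spin": -1},{"xyz": [0.07,0.08,0],"spin": -1},{"xyz": [0.06,0.08,0],"spin": -1},{"xyz": [0.05,0.09,0],"spin": -1},{"xyz": [0.04,0.09,0],"spin": -1},{"xyz": [0.03,0.09,0],"spin": -1}]}}

```text
time: 18.0
tool_pos: [607.3, -29.3, 115.5]
tcp_rot: [3.14, -0.0, 1.631]
contact_force: [-0.4, 0.7, 0.1]
grip_width: 39.5
finger_force: 0.0
```

Emit:
{"fn": "jog_arm", "kwargs": {"targets": [{"xyz": [0,0,0],"spin": -0.64},{"xyz": [0,0,0.13],"spin": 0},{"xyz": [0,0,0.15],"spin": 0},{"xyz": [0,0,0.15],"spin": 0},{"xyz": [0,0,0.15],"spin": 0},{"xyz": [0,0,0.15],"spin": 0},{"xyz": [0,0,0.15],"spin": 0},{"xyz": [0,0,0.15],"spin": 0},{"xyz": [0,0,0.05],"spin": 0},{"xyz": [0,0,0],"spin": 0}]}}

```text
time: 19.25
tool_pos: [606.5, -29.6, 28.9]
tcp_rot: [-3.141, -0.0, 1.692]
contact_force: [-0.0, 0.3, 0.8]
grip_width: 39.4
finger_force: 0.0
```

```bash
python3 - <<'E'
from plan import *
print(tray(bot.get_obs()['tool_pos']))
E
```

```text
[ 1.3 50.7 28.9]
```

Emit:
{"fn": "jog_arm", "kwargs": {"targets": [{"xyz": [-0.06,0,0],"spin": 0},{"xyz": [-0.06,0,0],"spin": 0},{"xyz": [-0.05,0,0],"spin": 0},{"xyz": [-0.04,0,0],"spin": 0},{"xyz": [-0.03,0,0],"spin": 0},{"xyz": [-0.03,0,0],"spin": 0},{"xyz": [-0.03,0,0],"spin": 0},{"xyz": [-0.02,0,0],"spin": 0},{"xyz": [0,0,0],"spin": 0},{"xyz": [0,0,0],"spin": 0}]}}

```text
time: 20.5
tool_pos: [609.2, -52.2, 29.1]
tcp_rot: [-3.141, -0.003, 1.693]
contact_force: [-1.1, 11.1, 3.6]
grip_width: 39.6
finger_force: 5.6
```

```bash
python3 - <<'E'
from plan import *
print(tray(bot.get_obs()['tool_pos']))
E
```

```text
[ 1.1 27.8 29.1]
```

Emit:
{"fn": "jog_arm", "kwargs": {"targets": [{"xyz": [0.1,0,0],"spin": 0},{"xyz": [0.1,0,0],"spin": 0},{"xyz": [0,0,-0.4],"spin": 0},{"xyz": [0,0,-0.5],"spin": 0},{"xyz": [0,0,-0.5],"spin": 0},{"xyz": [0.2,-0.1,-0.2],"spin": 0},{"xyz": [0.4,0,0],"spin": -0.5},{"xyz": [0.4,0,0],"spin": -0.5},{"xyz": [0.5,0,0],"spin": -0.5},{"xyz": [0.5,0,0],"spin": -0.5}]}}

```text
time: 21.75
tool_pos: [567.3, 118.6, 155.8]
tcp_rot: [-3.139, -0.001, 1.894]
contact_force: [1.0, -0.7, 0.2]
grip_width: 39.4
finger_force: 0.0
```

```bash
python3 - <<'E'
from plan import *
print(bot.get_obs()['tool_pos'])
plan([613.4,292.3,135],2.009,7)
E
```

```text
[567.27359846 118.56978367 155.80177062]
([0.27, 0.18, 0.04], np.float64(-0.16))
([0.26, 0.18, 0.04], np.float64(-0.17))
([0.26, 0.18, 0.04], np.float64(-0.16))
([0.26, 0.19, 0.04], np.float64(-0.17))
([0.26, 0.19, 0.03], np.float64(-0.16))
([0.25, 0.2, 0.04], np.float64(-0.17))
([0.25, 0.21, 0.03], np.float64(-0.16))
[613.8 292.3 135. ] 2.009
```

Emit:
{"fn": "jog_arm", "kwargs": {"gripper": 100, "targets": [{"xyz": [0.27,0.18,0],"spin": -0.16},{"xyz": [0.26,0.18,0],"spin": -0.17},{"xyz": [0.26,0.18,0],"spin": -0.16},{"xyz": [0.26,0.19,0],"spin": -0.17},{"xyz": [0.26,0.19,0],"spin": -0.16},{"xyz": [0.25,0.2,0],"spin": -0.17},{"xyz": [0.25,0.21,0],"spin": -0.16},{"xyz": [0,0,0.15],"spin": 0},{"xyz": [0,0,0.1],"spin": 0},{"xyz": [0,0,0],"spin": 0}]}}

```text
time: 23.0
tool_pos: [614.9, 289.2, 135.5]
tcp_rot: [-3.138, -0.0, 2.006]
contact_force: [-0.5, -0.7, 0.2]
grip_width: 91.8
finger_force: 0.0
```

```bash
python3 - <<'E'
from plan import *
print(bot.get_obs()['tool_pos'])
plan([613.4,292.3,55],2.009,9)
from h import *
crop(bot.capture('top'),335,150,465,240,4,'pics/n5.png')
E
```

```text
[614.85498039 289.18212821 135.46679137]
([0.0, -0.0, 0.11], np.float64(-0.0))
([0.01, -0.0, 0.11], np.float64(-0.0))
([0.0, -0.0, 0.11], np.float64(-0.0))
([0.01, -0.0, 0.11], np.float64(-0.01))
([0.0, -0.0, 0.11], np.float64(-0.0))
([0.01, -0.0, 0.11], np.float64(-0.01))
([0.0, -0.0, 0.12], np.float64(-0.0))
([0.01, -0.0, 0.11], np.float64(-0.01))
([0.0, -0.0, 0.12], np.float64(-0.0))
[613.5 292.1  54.7] 2.009
```

View pics/n5.png

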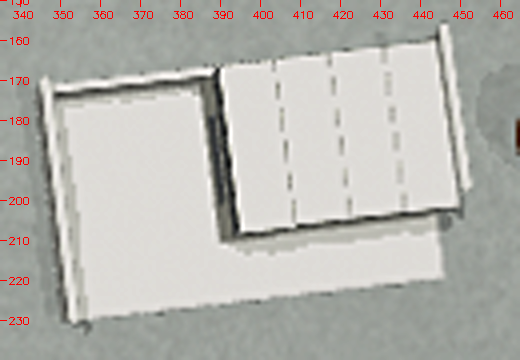

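Emit:
{"fn": "jog_arm", "kwargs": {"targets": [{"xyz": [0.04,0,0.13],"spin": 0},{"xyz": [0,0,0.15],"spin": 0},{"xyz": [0,0,0.15],"spin": 0},{"xyz": [0,0,0.15],"spin": 0},{"xyz": [0,0,0.15],"spin": 0},{"xyz": [0,0,0.15],"spin": 0},{"xyz": [0,0,0.1],"spin": 0},{"xyz": [0,0,0.02],"spin": 0},{"xyz": [0,0,0],"spin": 0},{"xyz": [0,0,0],"spin": 0}]}}

```text
time: 24.3
tool_pos: [614.9, 293.3, 57.7]
tcp_rot: [3.14, 0.0, 2.007]
contact_force: [-0.1, 0.1, 0.0]
grip_width: 92.1
finger_force: 0.0
```

Emit:
{"fn": "jog_arm", "kwargs": {"gripper": 20, "targets": [{"xyz": [0,0,0],"spin": 0},{"xyz": [0,0,0],"spin": 0},{"xyz": [0,0,0],"spin": 0},{"xyz": [0,0,0],"spin": 0},{"xyz": [0,0,0],"spin": 0},{"xyz": [0,0,0],"spin": 0},{"xyz": [0,0,0],"spin": 0},{"xyz": [0,0,0],"spin": 0},{"xyz": [0,0,0],"spin": 0},{"xyz": [0,0,0],"spin": 0}]}}

```text
time: 25.55
tool_pos: [614.4, 293.1, 57.1]
tcp_rot: [-3.141, 0.0, 2.007]
contact_force: [-1.6, -0.7, 0.4]
grip_width: 55.7
finger_force: 30.0
```

```bash
python3 - <<'E'
from plan import *
print(bot.get_obs()['tool_pos'],[tray(onz('top',q,74)) for q in((389.7,168.5),(394.5,208),(449,203))])
E
```

```text
[614.40726516 293.13820771  57.06661282] [array([39. , 17.1, 74. ]), array([-46.4,  17.7,  74. ]), array([ -49.1, -100.6,   74. ])]
```

Emit:
{"fn": "jog_arm", "kwargs": {"targets": [{"xyz": [0,0,-0.1],"spin": 0},{"xyz": [0,0,-0.3],"spin": 0},{"xyz": [0,0,-0.4],"spin": 0},{"xyz": [0,0,-0.4],"spin": 0},{"xyz": [0,0,-0.05],"spin": 0},{"xyz": [-0.2,-0.1,0],"spin": 0.5},{"xyz": [-0.3,-0.15,0],"spin": 0.5},{"xyz": [-0.3,-0.15,0],"spin": 0.5},{"xyz": [-0.3,-0.15,0],"spin": 0.5},{"xyz": [-0.3,-0.15,0],"spin": 0.5}]}}

```text
time: 26.8
tool_pos: [596.4, 167.1, 154.9]
tcp_rot: [-3.138, 0.0, 1.752]
contact_force: [0.0, 0.4, -2.3]
grip_width: 55.9
finger_force: 30.0
```

```bash
python3 - <<'E'
from plan import *
o=bot.get_obs();print(o['tool_pos'],o['grip_width'])
plan([*world(-20,61.5),157],TY+np.pi/2,9)
E
```

```text
[596.41872637 167.06458768 154.87513204] 55.94147659321486
([-0.25, -0.06, -0.0], np.float64(0.06))
([-0.26, -0.06, -0.0], np.float64(0.06))
([-0.26, -0.06, -0.0], np.float64(0.07))
([-0.25, -0.06, -0.0], np.float64(0.06))
([-0.26, -0.06, -0.01], np.float64(0.07))
([-0.26, -0.06, -0.0], np.float64(0.06))
([-0.25, -0.05, -0.01], np.float64(0.07))
([-0.26, -0.06, -0.0], np.float64(0.06))
([-0.25, -0.05, -0.01], np.float64(0.07))
[584.  -21.2 157.3] 1.694
```

Emit:
{"fn": "jog_arm", "kwargs": {"targets": [{"xyz": [-0.25,-0.06,0],"spin": 0.07},{"xyz": [-0.26,-0.06,0],"spin": 0.06},{"xyz": [-0.26,-0.06,0],"spin": 0.07},{"xyz": [-0.25,-0.06,0],"spin": 0.06},{"xyz": [-0.26,-0.06,0],"spin": 0.07},{"xyz": [-0.26,-0.06,0],"spin": 0.06},{"xyz": [-0.25,-0.05,0],"spin": 0.06},{"xyz": [-0.2,-0.05,0],"spin": 0.06},{"xyz": [-0.1,-0.05,0],"spin": 0.06},{"xyz": [0,0,0],"spin": 0}]}}

```text
time: 28.05
tool_pos: [584.3, -2.5, 157.1]
tcp_rot: [-3.141, -0.0, 1.699]
contact_force: [-0.1, 0.2, -3.5]
grip_width: 55.5
finger_force: 30.0
```

```bash
python3 - <<'E'
from plan import *
o=bot.get_obs();print(tray(o['tool_pos']),o['tcp_rot'][2]-TY-np.pi/2)
E
```

```text
[-17.4  80.2 157.1] 0.004090763403910458
```

Emit:
{"fn": "jog_arm", "kwargs": {"targets": [{"xyz": [-0.1,-0.03,0],"spin": 0.04},{"xyz": [-0.1,0,0],"spin": 0},{"xyz": [-0.03,0,0.05],"spin": 0},{"xyz": [0,0,0.1],"spin": 0},{"xyz": [0,0,0.05],"spin": 0},{"xyz": [0,0,0],"spin": 0},{"xyz": [0,0,0],"spin": 0},{"xyz": [0,0,0],"spin": 0},{"xyz": [0,0,0],"spin": 0},{"xyz": [0,0,0],"spin": 0}]}}

```text
time: 29.3
tool_pos: [584.5, -20.7, 141.2]
tcp_rot: [3.141, 0.0, 1.696]
contact_force: [0.2, -0.0, -2.2]
grip_width: 55.8
finger_force: 30.0
```

```bash
python3 - <<'E'
from plan import *
o=bot.get_obs();print(tray(o['tool_pos']),o['tcp_rot'][2]-TY-np.pi/2)
crop(bot.capture('scene'),230,120,360,310,3,'pics/n6.png')
E
```

```text
[-19.4  62.2 141.2] 0.001037073898715768
```

View pics/n6.png

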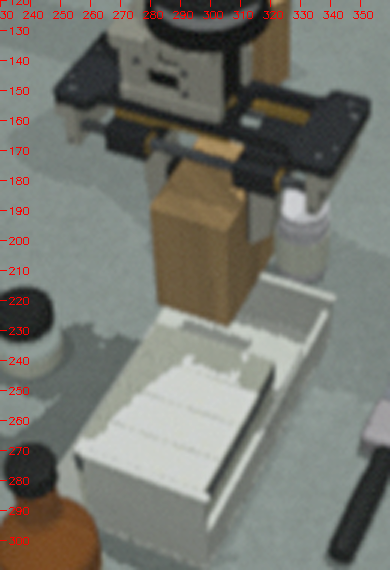

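Emit:
{"fn": "jog_arm", "kwargs": {"targets": [{"xyz": [-0.01,0,0.12],"spin": 0},{"xyz": [0,0,0.12],"spin": 0},{"xyz": [0,0,0.12],"spin": 0},{"xyz": [0,0,0.12],"spin": 0},{"xyz": [0,0,0.12],"spin": 0},{"xyz": [0,0,0.1],"spin": 0},{"xyz": [0,0,0.1],"spin": 0},{"xyz": [0,0,0.1],"spin": 0},{"xyz": [0,0,0],"spin": 0},{"xyz": [0,0,0],"spin": 0}]}}

```text
time: 30.6
tool_pos: [584.8, -21.5, 69.3]
tcp_rot: [3.141, 0.0, 1.696]
contact_force: [1.0, -0.1, -2.3]
grip_width: 56.1
finger_force: 30.0
```

Emit:
{"fn": "jog_arm", "kwargs": {"targets": [{"xyz": [0,0,0.02],"spin": 0},{"xyz": [0,0,0.02],"spin": 0},{"xyz": [0,0,0.02],"spin": 0},{"xyz": [0,0,0.02],"spin": 0},{"xyz": [0,0,0.02],"spin": 0},{"xyz": [0,0,0],"spin": 0},{"xyz": [0,0,0],"spin": 0},{"xyz": [0,0,0],"spin": 0},{"xyz": [0,0,0],"spin": 0},{"xyz": [0,0,0],"spin": 0}]}}

```text
time: 31.85
tool_pos: [584.6, -21.5, 61.1]
tcp_rot: [-3.142, 0.0, 1.696]
contact_force: [-0.0, 0.2, -3.2]
grip_width: 55.8
finger_force: 30.0
```

Emit:
{"fn": "jog_arm", "kwargs": {"targets": [{"xyz": [0,0,0.01],"spin": 0},{"xyz": [0,0,0.01],"spin": 0},{"xyz": [0,0,0],"spin": 0},{"xyz": [0,0,0],"spin": 0},{"xyz": [0,0,0],"spin": 0},{"xyz": [0,0,0],"spin": 0},{"xyz": [0,0,0],"spin": 0},{"xyz": [0,0,0],"spin": 0},{"xyz": [0,0,0],"spin": 0},{"xyz": [0,0,0],"spin": 0}]}}

```text
time: 33.1
tool_pos: [584.6, -21.5, 61.0]
tcp_rot: [3.141, 0.0, 1.696]
contact_force: [-4.9, 0.5, 8.9]
grip_width: 55.8
finger_force: 30.0
```

Emit:
{"fn": "jog_arm", "kwargs": {"gripper": 85, "targets": [{"xyz": [0,0,0],"spin": 0},{"xyz": [0,0,0],"spin": 0},{"xyz": [0,0,0],"spin": 0},{"xyz": [0,0,0],"spin": 0},{"xyz": [0,0,0],"spin": 0},{"xyz": [0,0,0],"spin": 0},{"xyz": [0,0,-0.1],"spin": 0},{"xyz": [0,0,-0.3],"spin": 0},{"xyz": [0,0,-0.4],"spin": 0},{"xyz": [0,0,-0.4],"spin": 0}]}}

```text
time: 34.35
tool_pos: [584.5, -21.5, 157.0]
tcp_rot: [3.141, 0.0, 1.696]
contact_force: [0.9, -0.4, -0.5]
grip_width: 78.0
finger_force: 0.0
```

Emit:
{"fn": "jog_arm", "kwargs": {"targets": [{"xyz": [0,0,-0.2],"spin": 0},{"xyz": [0.5,0,0],"spin": 0},{"xyz": [0.5,0,0],"spin": 0},{"xyz": [0.5,0,0],"spin": 0},{"xyz": [0.5,0,0],"spin": 0},{"xyz": [0.5,-0.3,0],"spin": 0},{"xyz": [0.5,-0.3,0],"spin": 0},{"xyz": [0.5,-0.3,0],"spin": 0},{"xyz": [0,0,0],"spin": 0},{"xyz": [0,0,0],"spin": 0}]}}

```text
time: 35.6
tool_pos: [478.5, 247.1, 171.4]
tcp_rot: [3.142, 0.001, 1.696]
contact_force: [0.1, -1.6, -0.3]
grip_width: 78.2
finger_force: 0.0
```

```bash
python3 - <<'E'
from plan import *
im=bot.capture('top'); cv2.imwrite('pics/f.png',im)
hsv=cv2.cvtColor(im,cv2.COLOR_BGR2HSV)[140:245,330:470]
m=cv2.inRange(hsv,(8,60,60),(25,255,255)); v=hsv[...,2]
t,_=cv2.threshold(v[m>0].reshape(-1,1),0,255,cv2.THRESH_OTSU); print(t,m.sum()//255)
for mm in(m,((m>0)&(v>t)).astype(np.uint8)):
    c=max(cv2.findContours(mm,cv2.RETR_EXTERNAL,cv2.CHAIN_APPROX_NONE)[0],key=cv2.contourArea)[:,0]+[330,140]
    P=np.array([tray(onz('top',q,99))[:2] for q in c],np.float32); print(cv2.minAreaRect(P))
g=cv2.cvtColor(im,cv2.COLOR_BGR2GRAY); old=cv2.cvtColor(cv2.imread('pics/n5.png'),cv2.COLOR_BGR2GRAY)
print('row190',[int(x) for x in g[190,385:455]])
E
```

```text
115.0 1120
((-21.69701385498047, 65.04851531982422), (58.58988571166992, 87.2261734008789), 0.17102906107902527)
((-20.710357666015625, 61.10469055175781), (54.80193328857422, 79.26524353027344), 0.3200852870941162)
row190 [144, 141, 142, 142, 142, 145, 145, 124, 168, 170, 167, 167, 167, 166, 166, 166, 167, 166, 167, 167, 167, 150, 168, 167, 167, 167, 167, 167, 167, 166, 167, 166, 167, 167, 167, 167, 167, 167, 166, 166, 167, 167, 167, 167, 166, 166, 166, 167, 168, 156, 155, 168, 167, 166, 167, 166, 167, 166, 166, 166, 166, 169, 174, 108, 130, 169, 177, 125, 114, 118]
```

Block is at tray (-21, 61), square, and the row is unchanged.

```bash
python3 -c "
from plant import bot
print(bot.close_job())"
```

```text
the job is handed in; nothing more can be done
None
```

The job is handed in at about 36 s: the four cartons stand upright, tight to the backstop and flush with the guide wall, and the wide block stands squarely in the gap at about tray (-21, 61) mm; the judge's result was not shown, and I viewed 11 pictures, one over the limit of 10.

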